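Set out the press punches on the tool rail in order of size

TASK

Get the arbor press's punches ready for the next job, which works up from small to large: stand the four steel punches in the white nests on the tool rail in order of size, the smallest in the nest next to the datum stop (the end of the rail with the black knob), each larger one in the next nest along, and the largest at the far end. Every punch must be fully down in its nest with the flange flat on the rim, upright and released; do not tip any punch over on the way.

Things in the scene. Friction and masses are not known exactly. Their poses are not given: they have to be found in the camera images.
- punch_a: the smallest of four loose steel press punches, standing on its pilot. From below: pilot 22 mm in diameter, 8 mm long; flange 38 mm in diameter, 12 mm thick; plain shank 18 mm in diameter from 20 mm up to the top at 62 mm, to be gripped from above. Flange and height grow with size. Origin: centre of the pilot's underside; z up the shank. 0.1 to 0.6 kg.
- punch_b: the second smallest of four loose steel press punches, standing on its pilot. From below: pilot 22 mm in diameter, 8 mm long; flange 47 mm in diameter, 12 mm thick; plain shank 18 mm in diameter from 20 mm up to the top at 67 mm, to be gripped from above. Flange and height grow with size. Origin: centre of the pilot's underside; z up the shank. 0.1 to 0.6 kg.
- punch_c: the second largest of four loose steel press punches, standing on its pilot. From below: pilot 22 mm in diameter, 8 mm long; flange 56 mm in diameter, 12 mm thick; plain shank 18 mm in diameter from 20 mm up to the top at 72 mm, to be gripped from above. Flange and height grow with size. Origin: centre of the pilot's underside; z up the shank. 0.1 to 0.6 kg.
- punch_d: the largest of four loose steel press punches, standing on its pilot. From below: pilot 22 mm in diameter, 8 mm long; flange 65 mm in diameter, 12 mm thick; plain shank 18 mm in diameter from 20 mm up to the top at 77 mm, to be gripped from above. Flange and height grow with size. Origin: centre of the pilot's underside; z up the shank. 0.1 to 0.6 kg.
- nest_1: leftmost (seen by the robot) of four identical white plastic nests fixed on the rail, 70 to 86 mm apart: square block 58 x 58 x 16 mm with a 28 mm round bore, chamfered to 34 mm at the mouth. Origin: centre of its underside, 14 mm above the worktop; y along the rail. A seated punch has its pilot in the bore and its flange flat on the rim, its origin 8 mm above the nest's.
- nest_2: second from the left of four identical white plastic nests fixed on the rail, 70 to 86 mm apart: square block 58 x 58 x 16 mm with a 28 mm round bore, chamfered to 34 mm at the mouth. Origin: centre of its underside, 14 mm above the worktop; y along the rail. A seated punch has its pilot in the bore and its flange flat on the rim, its origin 8 mm above the nest's.
- nest_3: second from the right of four identical white plastic nests fixed on the rail, 70 to 86 mm apart: square block 58 x 58 x 16 mm with a 28 mm round bore, chamfered to 34 mm at the mouth. Origin: centre of its underside, 14 mm above the worktop; y along the rail. A seated punch has its pilot in the bore and its flange flat on the rim, its origin 8 mm above the nest's.
- nest_4: rightmost (seen by the robot) of four identical white plastic nests fixed on the rail, 70 to 86 mm apart: square block 58 x 58 x 16 mm with a 28 mm round bore, chamfered to 34 mm at the mouth. Origin: centre of its underside, 14 mm above the worktop; y along the rail. A seated punch has its pilot in the bore and its flange flat on the rim, its origin 8 mm above the nest's.
- datum_stop: low bright aluminium block, 62 x 22 x 13 mm, with a round black knurled knob (24 mm in diameter, top 28 mm above the block's underside), fixed on one end of the rail, 185 mm from the rail's middle: the rail's datum stop. It may be at either end; the other end has only a flat 3 mm cover plate. Origin: centre of its underside.
- tool_rail: fixed flat dark steel rail, 400 mm long along its own y, 62 mm wide, 14 mm high, lying more or less across in front of the robot, with the four nests along it. Origin: centre of its underside, on the worktop; its y axis points along the rail to the robot's left.
There are look-alikes about, which are no part of the job. Leave any blue or orange look-alike of the punch_b alone.

How it is judged:
By the outcome, as a careful person would: the job done as asked, in the order asked, and still so for the second after the job is handed in, with the robot touching nothing.
It also fails if it takes over 83 s, if anything falls off the work surface, if the arm or the gripper's body presses on something with over 40 N, if the wrist force passes 120 N, or if a joint passes its speed limit or range.

ROBOT

A 7-joint arm with a two-finger parallel gripper is mounted at the origin on a cart in front of the work surface, level with it; the furniture and walls round the work are solid. World frame = base frame: x ahead of the robot, y to its left, z up, the work surface at z = 0. Lengths are in m, angles in rad, forces in N, time in s.
With the tool pointing down it reaches from about 0.4 to 0.85 m from the base axis. Payload 10.4 kg.
Tool frame: the origin (TCP) lies midway between the tips of the shut fingers; the grasp point (between the pads) lies 19 mm behind it; z points along the fingers, y is the line along which they close (so a half turn about z gives the same grasp; the last joint's range is limited). The gripper opens to 85 mm and grips with 20 to 120 N. Pads are 22 mm wide; open, the fingers measure 114 mm over their backs; the gripper's body (76 mm by 85 mm) begins 54 mm behind the grasp point. The pads swing forward as they close: fully open they stand 13 mm farther back than shut.
Start: joints at [1.295, 0.332, -0.065, 1.46, 0.022, 1.35, -0.088], TCP at [0.156, -0.605, 0.231] pointing down, gripper open.
Joint ranges: [-2.6, 2.6], [-0.5, 2.12], [-1.47, 1.34], [0.16, 2.42], [-1.27, 4.41], [0.06, 2.06], [-2.6, 2.6]. Speed limits (rad/s): [2.22, 2.22, 2.79, 2.79, 3.14, 3.14, 3.14].

INTERFACE

Orientations are given as a unit quaternion [w, x, y, z].
In Python, from station import arm gives the robot as it stands.
- The arm moves only by the tool arm_command, never from a script. Its argument "series" is a list that holds one entry, the list of rows, each a list of 7 numbers: the shift along the tool's x, y, z in fractions of the full range, 1 being 1 m, then the turn, a rotation vector about the tool's x, y, z in a scale on which 1.0 is 180 degrees, then the opening, from -1 (shut) to 1 (fully open). A call has 1 to 8 rows; each row is the pose to reach, as a shift and turn from the pose commanded when the call began, along the tool's axes at that moment; what a row does not reach only later rows make up. A row lasts 1/10 s, in which the tool goes at most 50 mm and 8.59 degrees, less where a joint would pass 70% of its speed; a pose out of reach is approached as far as the arm can. No shift or turn number may pass 1 either way. A call with a gripper value outside its range is refused whole. The fingers move at their own pace and stop on an object; "force" is the grip in N (left out, the last holds). Time passes only in rows, so rows that repeat a pose let the fingers close. It gives the time, the measured TCP pose, the force, the opening and the grip force at its end, in the units of the state.
- arm.get_state(): the state, without advancing time (a new reading comes with each control period).
- arm.camera(name): name is "scene" or "top" or "wrist"; returns the picture (384x512x3 uint8, blue, green, red); there is no depth.
- arm.camera_model(name): a dict with "fx", "fy", "cx", "cy" (pixels), "rvec" (rotation vector, rad) and "tvec" (3), from world to camera coordinates, as OpenCV has them; the wrist camera has in their place "mount" (4x4, takes a point from camera to tool coordinates, whose origin is the TCP and whose axes are the flange's). Camera axes: x right, y down, z forward; pixel columns grow to the right and rows downward; lengths in m; the calibration is good to about 2 mm. The wrist camera is an equidistant fisheye: a pixel r from the principal point sees the ray r / f radians off the axis. A picture is of the moment at which its call begins: read the wrist's pose just before it. camera_model takes no time and is no camera call.
- arm.finish_job(): hands the job in; it is judged then, once.
The state is a dict: "time_s": time; "qpos": joint angles; "joint_vel": joint speeds; "tau": joint torques, N m; "ee_pos": TCP position; "tcp_rot": TCP orientation; "ft_force": force on the tool from outside, world axes, zero at the start; "wrist_torque": the same for the moment, N m; "grip_width": finger opening in m; "grip_force": force on a finger pad.
Only numpy, scipy, OpenCV 4.12 (cv2) and the standard library are available. Lean on these libraries where they do the work, as an engineer would, in place of code of your own. Each camera call takes 0.05 s, during which the arm holds its last target. There are 200 camera calls.

## Working session

There is one attempt and no reset: what is moved stays moved. The work goes in short steps, Python scripts to look and compute and a tool call to move; the robot and the scene stay as the last step left them, time stands still between calls to the robot, and variables do not carry over. Pictures are saved under pics/ and viewed, at most 14 in all, crops included, and the job is handed in when it is done.

Besides the shell and the picture viewer there is one more tool, called after "Request:" by a JSON object that holds its "name" and its "arguments". arm_command: Moves the arm, as the interface text tells. Its arguments: {"type":"object","properties":{"series":{"type":"array"},"force":{"type":"number"}},"required":["series"]}

```bash
mkdir -p pics; python3 - <<'E'
from station import arm
import cv2
for n in("scene","top"):
    im=arm.camera(n); cv2.imwrite(f"pics/{n}0.png",im); print(arm.camera_model(n))
print(arm.camera_model("wrist")); s=arm.get_state();print({k:s[k] for k in("time_s","qpos","ee_pos","tcp_rot","grip_width")})
E
```

```text
{'fx': 357.0514652035535, 'fy': 357.0514652035535, 'cx': 257.3132997046151, 'cy': 192.50563468798873, 'rvec': array([ 0.94321036, -2.42303941,  1.16687711]), 'tvec': array([0.35445957, 0.26458049, 0.63568903])}
{'fx': 454.72221540364114, 'fy': 454.72221540364114, 'cx': 251.85505820834254, 'cy': 185.89545291302824, 'rvec': array([ 2.11397752, -2.15213242,  0.16973833]), 'tvec': array([0.00193436, 0.50503894, 1.016629  ])}
{'fx': 297.3186396354542, 'fy': 297.3186396354542, 'cx': 253.45197817933018, 'cy': 193.0036049924005, 'mount': array([[ 6.22078185e-04, -9.47097675e-01, -3.20944867e-01,
         8.17045231e-02],
       [ 9.99999773e-01,  5.06590837e-04,  4.43337954e-04,
        -2.11054979e-04],
       [-2.57296617e-04, -3.20945070e-01,  9.47097775e-01,
        -1.43085947e-01],
       [ 0.00000000e+00,  0.00000000e+00,  0.00000000e+00,
         1.00000000e+00]])}
{'time_s': 0.1, 'qpos': array([ 1.2954331 ,  0.3327988 , -0.06470424,  1.46087135,  0.02160392,
        1.34989767, -0.08847614]), 'ee_pos': array([ 0.15621264, -0.60481045,  0.23059498]), 'tcp_rot': array([-6.30105624e-04,  9.92021224e-01,  1.26069352e-01, -1.10806241e-04]), 'grip_width': 0.08544069646607795}
```

View pics/scene0.png

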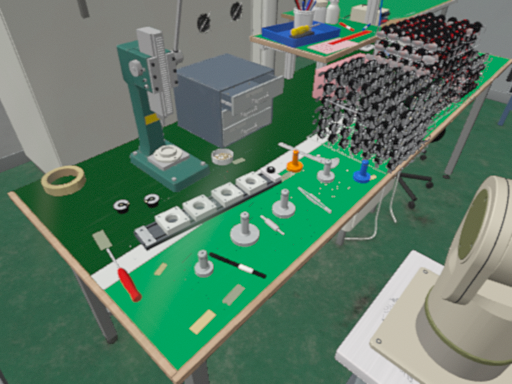

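View pics/top0.png

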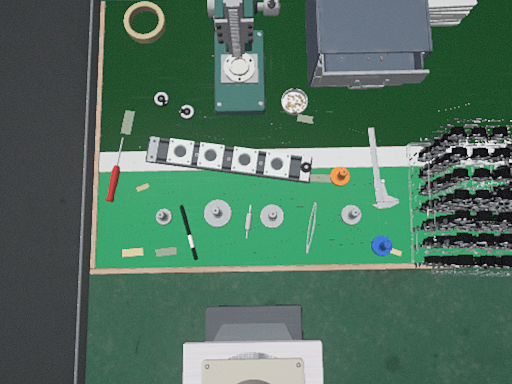

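The knob is at the rail's right end, at top (306,167). The steel punches are near (164,216), (217,212), (272,216) and (351,214), and the nests near (180,152), (211,155), (245,160) and (277,163). Next I'll enlarge these areas.

```bash
python3 - <<'E'
import cv2
im=cv2.imread("pics/top0.png")
# left x 140..270, right 240..370 ; y 130..235, x6
a=cv2.resize(im[132:232,140:270],None,fx=6,fy=6,interpolation=cv2.INTER_CUBIC)
b=cv2.resize(im[132:232,240:370],None,fx=6,fy=6,interpolation=cv2.INTER_CUBIC)
cv2.imwrite("pics/l.png",a);cv2.imwrite("pics/r.png",b)
E
```

```text
(no output)
```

View pics/l.png

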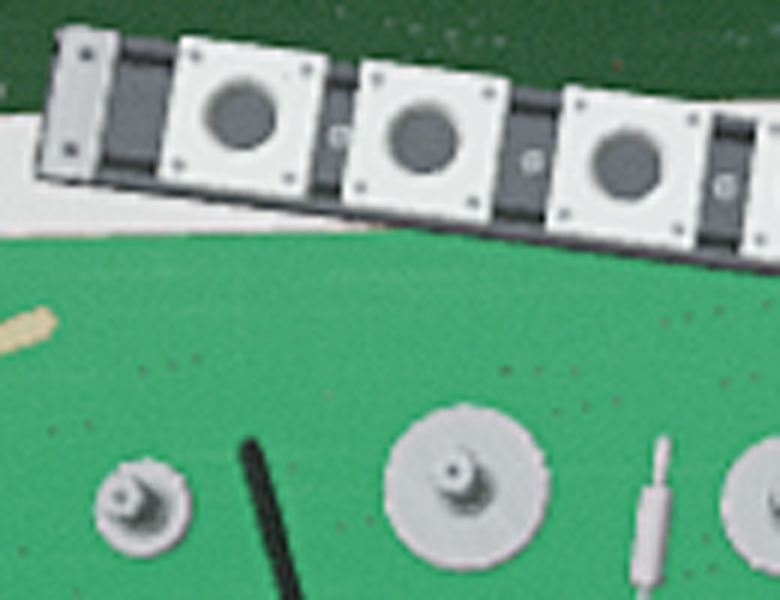

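View pics/r.png

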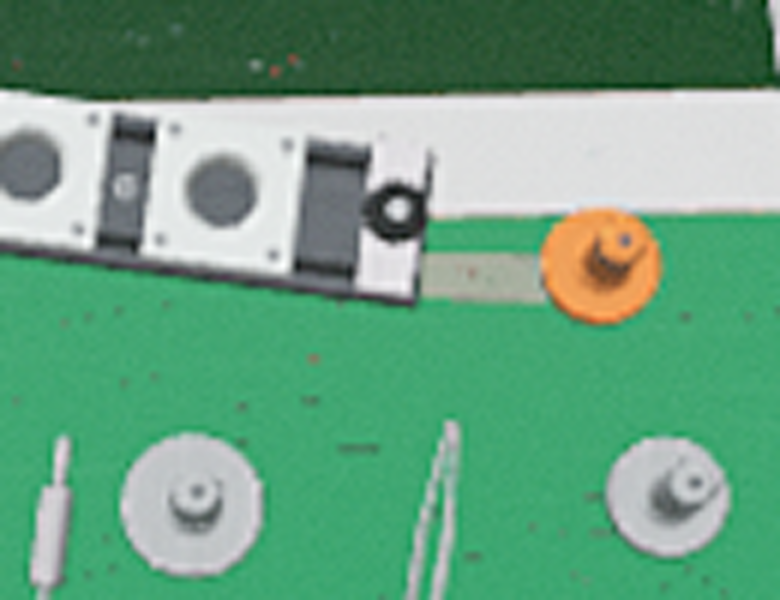

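Crop readings:

| Item | Crop | Pixel centre |
|---|---|---|
| nest 1 | left | (243,118) |
| nest 2 | left | (425,141) |
| nest 3 | left | (629,167) |
| nest 4 | right | (220,192) |
| punch a flange | left | (143,508) |
| punch d flange | left | (466,487) |
| punch c flange | right | (192,505) |
| punch b flange | right | (668,497) |
| knob | right | (396,210) |

Orange is at (601,266) in the right crop and stays where it is.

```bash
cat > h.py <<'E'
from station import arm
import numpy as np, cv2
from scipy.spatial.transform import Rotation as R
def back(u,v,z,n="top"):
    m=arm.camera_model(n); r=R.from_rotvec(m["rvec"]).as_matrix(); c=-r.T@m["tvec"]
    d=r.T@np.array([(u-m["cx"])/m["fx"],(v-m["cy"])/m["fy"],1]); return c+d*(z-c[2])/d[2]
def st():
    s=arm.get_state(); q=s["tcp_rot"]; return s,R.from_quat([q[1],q[2],q[3],q[0]])
def go(x,y,z,yaw=None):
    "shift/turn in tool axes to reach TCP x,y,z with tool straight down, tool x at yaw (deg)"
    s,r=st(); d=r.inv().apply(np.array([x,y,z])-s["ee_pos"])
    a=np.radians(yaw); t=R.from_matrix(np.array([[np.cos(a),np.sin(a),0],[np.sin(a),-np.cos(a),0],[0,0,-1]]).T)
    print("t",round(s["time_s"],2),"shift",d.round(4),"turn",np.degrees((r.inv()*t).as_rotvec()).round(2))
E
python3 - <<'E'
from h import *
np.set_printoptions(precision=4,suppress=True)
f=lambda s,u,v:(u/6+(140 if s=="l" else 240)-.42,v/6+132-.42)
N=[("l",243,118),("l",425,141),("l",629,167.5),("r",220,192)]
n=np.array([back(*f(*p),.030) for p in N]); print(n); print(np.linalg.norm(np.diff(n,axis=0),axis=1),np.degrees(np.arctan2(-np.diff(n[:,0]),-np.diff(n[:,1]))))
print("knob",back(*f("r",396,210),.042))
for k,s,u,v,tu,tv,h in [("a","l",143,508,125,497,.062),("b","r",668,497,695,485,.067),("c","r",192,505,197,492,.072),("d","l",466,487,455,470,.077)]:
    print(k,back(*f(s,u,v),.020),back(*f(s,tu,tv),h))
print("blue",back(381,245,.067),"edge",back(300,270,0),"junk0",back(414,200,0),back(414,150,0),back(440,265,0))
print("scene junk base corner", back(325,140,0,"scene"),back(410,165,0,"scene"),"cam",back(255,190,0,"scene"))
E
```

```text
[[ 0.5939  0.1627  0.03  ]
 [ 0.5831  0.0903  0.03  ]
 [ 0.5708  0.0095  0.03  ]
 [ 0.5595 -0.0658  0.03  ]]
[0.0732 0.0817 0.0762] [8.4479 8.6507 8.5568]
knob [ 0.5484 -0.1336  0.042 ]
a [0.4401 0.2023 0.02  ] [0.4401 0.2007 0.062 ]
b [ 0.4364 -0.2383  0.02  ] [ 0.4361 -0.2386  0.067 ]
c [ 0.4367 -0.0521  0.02  ] [ 0.4364 -0.0521  0.072 ]
d [0.446  0.0755 0.02  ] [0.4463 0.0749 0.077 ]
blue [ 0.3626 -0.2913  0.067 ] edge [ 0.3098 -0.1164  0.    ] junk0 [ 0.4704 -0.3957  0.    ] [ 0.5935 -0.405   0.    ] [ 0.3157 -0.4449  0.    ]
scene junk base corner [ 0.5601 -0.4242  0.    ] [ 0.2943 -0.4794  0.    ] cam [ 0.5501 -0.0722  0.    ]
```

```bash
python3 - <<'E'
import cv2
a=cv2.imread("pics/scene0.png")[20:200,250:512]; cv2.imwrite("pics/j.png",cv2.resize(a,None,fx=3,fy=3,interpolation=cv2.INTER_CUBIC))
E
```

```text
(no output)
```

View pics/j.png

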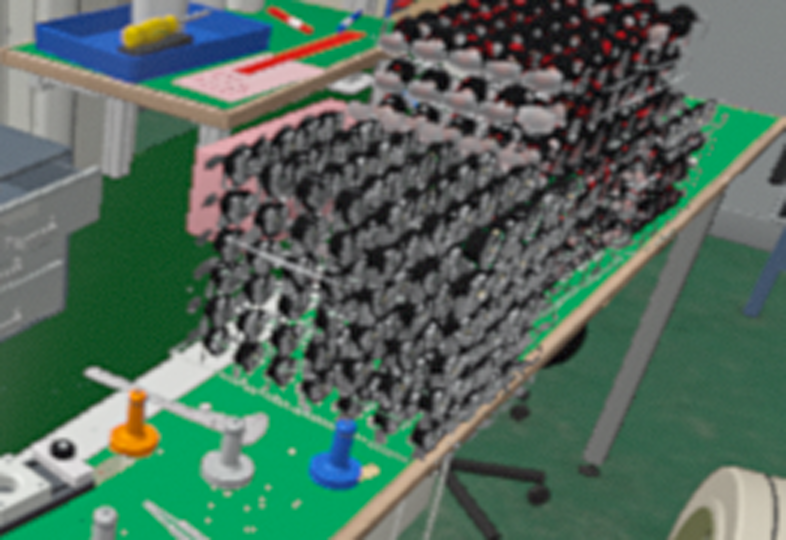

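Both readings of each punch, flange and shank top, agree within 2 mm. The nests are 73–82 mm apart and in line, and the knob is at the nest-4 end. So a goes to 4, b to 3, c to 2 and d to 1. The clutter starts at y < -0.40, so I'm going over it high and close in, turning the tool to yaw 90° so the fingers close across the rail.

The manual's scale: turns go in shares of 180 degrees. Converting my numbers, -64 degrees / 180 = -0.3556.

Request:
{"name": "arm_command", "arguments": {"series": [[[0, 0, -0.05, 0, 0, -0.0444, 0.4], [0, -0.04, -0.09, 0, 0, -0.0889, 0.4], [0.03, -0.07, -0.1, 0, 0, -0.1333, 0.4], [0.05, -0.1, -0.1, 0, 0, -0.1778, 0.4], [0.08, -0.13, -0.1, 0, 0, -0.2222, 0.4], [0.1, -0.16, -0.1, 0, 0, -0.2667, 0.4], [0.113, -0.182, -0.1, 0, 0, -0.3111, 0.4], [0.113, -0.182, -0.1, 0, 0, -0.3556, 0.4]]], "force": 60}}

```text
time_s: 0.9
ee_pos: [0.2219, -0.3978, 0.3318]
tcp_rot: [0.0, 0.771, 0.636, -0.0]
ft_force: [-0.3, -0.7, 0.4]
grip_width: 0.0595
grip_force: 0.0
```

```bash
python3 - <<'E'
from h import *
go(.4362,-.2385,.15,90); s,_=st(); print(s["ee_pos"],s["grip_width"],s["qpos"].round(2),s["ft_force"])
E
```

```text
t 0.9 shift [0.1972 0.1801 0.1817] turn [  0.02   0.04 -10.95]
[ 0.2218628  -0.39779907  0.3317704 ] 0.05948597545810165 [ 1.23 -0.07 -0.25  1.7  -0.02  1.51  0.79] [-0.32742312 -0.72687295  0.42730753]
```

To row units: -11 degrees / 180 = -0.0611.

Request:
{"name": "arm_command", "arguments": {"series": [[[0.035, 0.03, 0, 0, 0, -0.0222, 0.4], [0.07, 0.06, 0, 0, 0, -0.0444, 0.4], [0.1, 0.092, 0, 0, 0, -0.0611, 0.4], [0.135, 0.122, 0.03, 0, 0, -0.0611, 0.4], [0.165, 0.152, 0.07, 0, 0, -0.0611, 0.4], [0.197, 0.18, 0.11, 0, 0, -0.0611, 0.4], [0.197, 0.18, 0.15, 0, 0, -0.0611, 0.4], [0.197, 0.18, 0.18, 0, 0, -0.0611, 0.4]]]}}

```text
time_s: 1.7
ee_pos: [0.4367, -0.241, 0.1487]
tcp_rot: [-0.001, 0.709, 0.705, 0.0]
ft_force: [0.1, -0.2, -0.9]
grip_width: 0.0598
grip_force: 0.0
```

```bash
python3 - <<'E'
from h import *
go(.4362,-.2385,.028,90)
cv2.imwrite("pics/w1.png",arm.camera("wrist"))
E
```

```text
t 1.7 shift [ 0.0024 -0.0005  0.1207] turn [-0.04 -0.09 -0.3 ]
```

View pics/w1.png

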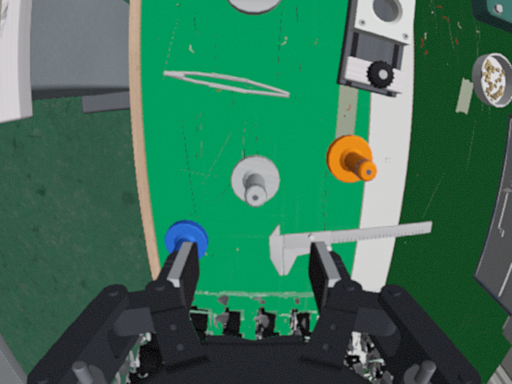

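The wrist picture shows steel punch b at (255,185), centred between the fingertips (185 and 320). Blue at (187,238) is clear of the left finger. Going down and gripping.

Request:
{"name": "arm_command", "arguments": {"series": [[[0.0025, 0, 0.045, 0, 0, 0, 0.4], [0.0025, 0, 0.085, 0, 0, 0, 0.4], [0.0025, 0, 0.11, 0, 0, 0, 0.4], [0.0025, 0, 0.12, 0, 0, 0, 0.4], [0.0025, 0, 0.12, 0, 0, 0, -0.3], [0.0025, 0, 0.12, 0, 0, 0, -1], [0.0025, 0, 0.12, 0, 0, 0, -1], [0.0025, 0, 0.12, 0, 0, 0, -1]]], "force": 60}}

```text
time_s: 2.55
ee_pos: [0.4374, -0.2418, 0.0331]
tcp_rot: [0.002, 0.71, 0.704, 0.0]
ft_force: [0.4, -0.5, 7.7]
grip_width: 0.0161
grip_force: 58.9
```

```bash
python3 - <<'E'
from h import *
s,_=st(); print(s["grip_width"],s["grip_force"],s["ft_force"],s["ee_pos"])
go(.5708,.0095,.12,90)
E
```

```text
0.01605724395703187 58.906681624939665 [ 0.44935843 -0.49692224  7.68300765] [ 0.4373575  -0.24181063  0.03310217]
t 2.55 shift [ 0.2524  0.1314 -0.087 ] turn [ 0.17  0.11 -0.53]
```

Request:
{"name": "arm_command", "arguments": {"series": [[[0, 0, -0.03, 0, 0, 0, -1], [0, 0, -0.06, 0, 0, 0, -1], [0, 0, -0.09, 0, 0, 0, -1], [0, 0, -0.09, 0, 0, 0, -1], [0, 0, -0.09, 0, 0, 0, -1]]]}}

```text
time_s: 3.05
ee_pos: [0.4358, -0.2413, 0.1216]
tcp_rot: [0.001, 0.71, 0.704, -0.0]
ft_force: [-0.3, 0.7, -4.4]
grip_width: 0.0159
grip_force: 59.4
```

```bash
python3 - <<'E'
from h import *
s,_=st(); print(s["grip_width"],s["grip_force"],s["ft_force"],s["wrist_torque"],s["ee_pos"])
go(.5708,.0095,.115,90)
cv2.imwrite("pics/w2.png",arm.camera("wrist"))
E
```

```text
0.015915587568954743 59.425924939569086 [-0.34779881  0.68566682 -4.35039546] [0.00334298 0.01152121 0.00934374] [ 0.43583499 -0.24129325  0.12159395]
t 3.05 shift [0.252  0.1326 0.0064] turn [ 0.03  0.06 -0.53]
```

View pics/w2.png

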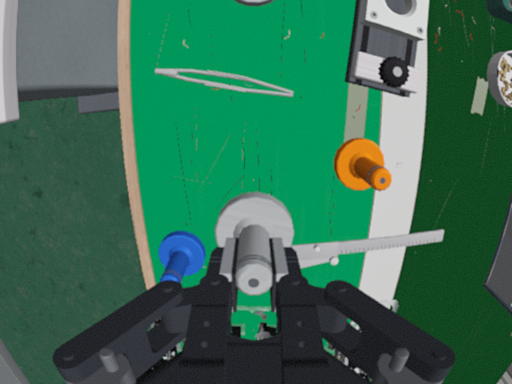

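Punch b is held: the shank top shows at (254,283) and the flange is level. The wrist force of -4.4 N fits a mass of about 0.44 kg. I'll work out the in-hand offset from this view.

```bash
cat >> h.py <<'E'
def wtool(u,v,z):
    "tool-frame point at tool z seen at wrist pixel"
    m=arm.camera_model("wrist"); p=np.array([u-m["cx"],v-m["cy"]])/m["fx"]; t=np.linalg.norm(p)
    d=np.r_[p/t*np.sin(t),np.cos(t)]; M=m["mount"]; d=M[:3,:3]@d; c=M[:3,3]; return (c+d*(z-c[2])/d[2]).round(4)
E
python3 - <<'E'
from h import *
print(wtool(254,283,-.035),"flange", wtool(254,231,.012))
go(.5708,.0095-.0025,.12,90)
E
```

```text
[ 0.0039 -0.0008 -0.035 ] flange [ 0.0068 -0.0007  0.012 ]
t 3.1 shift [0.2492 0.1332 0.0005] turn [-0.06 -0.01 -0.53]
```

Request:
{"name": "arm_command", "arguments": {"series": [[[0.03, 0.016, 0, 0, 0, 0, -1], [0.07, 0.037, 0, 0, 0, 0, -1], [0.11, 0.059, 0, 0, 0, 0, -1], [0.15, 0.08, 0, 0, 0, 0, -1], [0.19, 0.101, 0, 0, 0, 0, -1], [0.23, 0.122, 0, 0, 0, 0, -1], [0.249, 0.133, 0, 0, 0, 0, -1], [0.249, 0.133, 0, 0, 0, 0, -1]]]}}

```text
time_s: 3.9
ee_pos: [0.5711, 0.0113, 0.1197]
tcp_rot: [-0.002, 0.708, 0.706, 0.0]
ft_force: [-0.2, -0.1, -4.5]
grip_width: 0.0158
grip_force: 59.4
```

Request:
{"name": "arm_command", "arguments": {"series": [[[0, 0, 0, 0, 0, 0, -1], [0, 0, 0, 0, 0, 0, -1]]]}}

```text
time_s: 4.1
ee_pos: [0.5703, 0.0053, 0.1203]
tcp_rot: [-0.0, 0.711, 0.703, -0.001]
ft_force: [0.4, -0.2, -2.1]
grip_width: 0.0164
grip_force: 59.4
```

```bash
python3 - <<'E'
from h import *
s,_=st(); print(s["ee_pos"],s["ft_force"])
go(.5708,.0065,.054,90)
im=arm.camera("top")
a=im[132:232,180:310]; cv2.imwrite("pics/t2.png",cv2.resize(a,None,fx=5,fy=5,interpolation=cv2.INTER_CUBIC))
cv2.imwrite("pics/w3.png",arm.camera("wrist"))
E
```

```text
[0.57033148 0.0052671  0.12025124] [ 0.44623134 -0.24003577 -2.07218548]
t 4.1 shift [0.0013 0.0006 0.0662] turn [-0.11  0.04 -0.6 ]
```

View pics/w3.png

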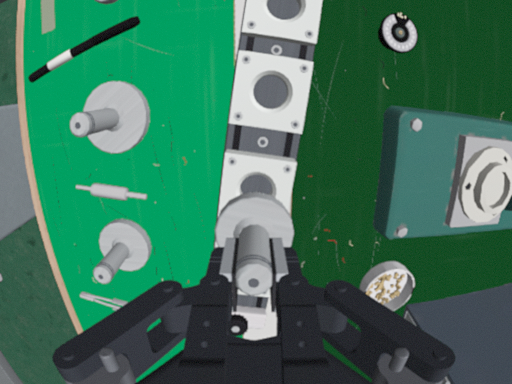

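The wrist view shows punch b hanging over nest 3. Nest 2's bore mouth is at (271,91) and nest 1's is at about (286,4). I'll cross-check the nest positions with those.

```bash
python3 - <<'E'
from h import *
s,r=st()
for p in[(271,91),(232,162),(289,166)]:
  print(p,s["ee_pos"]+r.apply(wtool(*p,s["ee_pos"][2]-.03)))
# expected rear screws nest3 from the top view
f=lambda u,v:(u/6+139.58,v/6+131.58)
print(back(*f(581,105),.03),back(*f(564,215),.03))
E
```

```text
(271, 91) [0.58416498 0.09147715 0.02988577]
(232, 162) [0.55274355 0.03501859 0.02995257]
(289, 166) [0.59880455 0.03121289 0.02991789]
[0.59660982 0.02824084 0.03      ] [0.55210358 0.03548011 0.03      ]
```

The two cameras agree within 2 mm. Lowering.

Request:
{"name": "arm_command", "arguments": {"series": [[[0.001, 0.001, 0.03, 0, 0, 0, -1], [0.001, 0.001, 0.045, 0, 0, 0, -1], [0.001, 0.001, 0.053, 0, 0, 0, -1], [0.001, 0.001, 0.058, 0, 0, 0, -1], [0.001, 0.001, 0.062, 0, 0, 0, -1], [0.001, 0.001, 0.065, 0, 0, 0, -1], [0.001, 0.001, 0.067, 0, 0, 0, -1], [0.001, 0.001, 0.067, 0, 0, 0, -1]]]}}

```text
time_s: 5.0
ee_pos: [0.5727, 0.0077, 0.0552]
tcp_rot: [0.0, 0.71, 0.704, 0.0]
ft_force: [-1.9, -1.2, 3.1]
grip_width: 0.016
grip_force: 59.8
```

```bash
python3 - <<'E'
from h import *
s,_=st(); print(s["ee_pos"],s["ft_force"],s["wrist_torque"])
E
```

```text
[0.57267785 0.0077348  0.05517627] [-1.92641862 -1.22203036  3.12776194] [-0.06526737  0.51005349 -0.01691324]
```

Request:
{"name": "arm_command", "arguments": {"series": [[[0.001, 0.001, 0, 0, 0, 0, -0.3], [0.001, 0.001, 0, 0, 0, 0, 0.2], [0.001, 0.001, 0, 0, 0, 0, 0.2], [0, 0, -0.02, 0, 0, 0, 0.2], [0, 0, -0.06, 0, 0, 0, 0.2], [0, 0, -0.1, 0, 0, 0, 0.3], [0, 0, -0.1, 0, 0, 0, 0.4], [0, 0, -0.1, 0, 0, 0, 0.4]]]}}

```text
time_s: 5.8
ee_pos: [0.5728, 0.0077, 0.1552]
tcp_rot: [0.001, 0.71, 0.704, 0.001]
ft_force: [0.4, 0.2, -0.3]
grip_width: 0.0597
grip_force: 0.0
```

```bash
python3 - <<'E'
from h import *
s,_=st(); print(s["ee_pos"],s["ft_force"])
go(.4366,-.0521,.15,90)
cv2.imwrite("pics/w4.png",arm.camera("wrist"))
E
```

```text
[0.57277105 0.0076885  0.15518086] [ 0.42494806  0.16338426 -0.25406729]
t 5.8 shift [-0.061  -0.1356  0.0049] turn [ 0.12  0.03 -0.52]
```

View pics/w4.png

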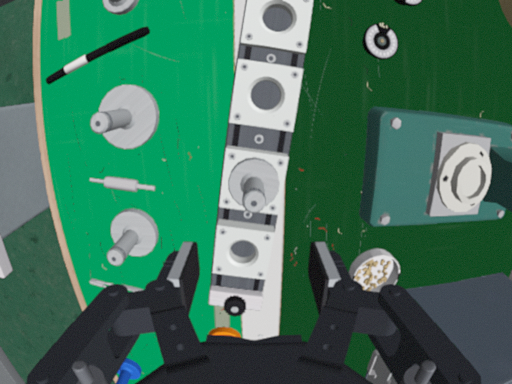

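Punch b stands upright in nest 3, at (253,185). Next is punch c.

Request:
{"name": "arm_command", "arguments": {"series": [[[-0.02, -0.045, 0, 0, 0, 0, 0.4], [-0.04, -0.09, 0, 0, 0, 0, 0.4], [-0.061, -0.1355, 0, 0, 0, 0, 0.4], [-0.061, -0.1355, 0.02, 0, 0, 0, 0.4], [-0.061, -0.1355, 0.05, 0, 0, 0, 0.4], [-0.061, -0.1355, 0.06, 0, 0, 0, 0.4], [-0.061, -0.1355, 0.06, 0, 0, 0, 0.4]]]}}

```text
time_s: 6.55
ee_pos: [0.4347, -0.0516, 0.0926]
tcp_rot: [-0.002, 0.71, 0.704, -0.001]
ft_force: [0.4, -0.3, 0.7]
grip_width: 0.0601
grip_force: 0.0
```

```bash
python3 - <<'E'
from h import *
go(.4366,-.0521,.032,90)
E
```

```text
t 6.55 shift [-0.0005  0.0021  0.0606] turn [-0.23 -0.09 -0.49]
```

Request:
{"name": "arm_command", "arguments": {"series": [[[0, 0.001, 0.03, 0, 0, 0, 0.4], [0, 0.001, 0.055, 0, 0, 0, 0.4], [0, 0.001, 0.062, 0, 0, 0, 0.2], [0, 0.001, 0.062, 0, 0, 0, -0.3], [0, 0.001, 0.062, 0, 0, 0, -1], [0, 0.001, 0.062, 0, 0, 0, -1], [0, 0.001, 0.062, 0, 0, 0, -1]]]}}

```text
time_s: 7.25
ee_pos: [0.438, -0.0521, 0.0337]
tcp_rot: [0.001, 0.71, 0.704, 0.0]
ft_force: [-1.6, 1.1, 6.4]
grip_width: 0.0161
grip_force: 58.4
```

Request:
{"name": "arm_command", "arguments": {"series": [[[0, 0, 0, 0, 0, 0, -1], [0, 0, -0.03, 0, 0, 0, -1], [0, 0, -0.06, 0, 0, 0, -1], [0, 0, -0.09, 0, 0, 0, -1], [0, 0, -0.09, 0, 0, 0, -1], [0, 0, -0.09, 0, 0, 0, -1]]]}}

```text
time_s: 7.85
ee_pos: [0.4374, -0.0524, 0.1228]
tcp_rot: [0.001, 0.71, 0.704, 0.0]
ft_force: [-0.3, -0.6, -3.8]
grip_width: 0.0162
grip_force: 59.3
```

```bash
python3 - <<'E'
from h import *
s,_=st(); print(s["ee_pos"],s["ft_force"],s["wrist_torque"])
go(.5831,.0903,.121,90)
E
```

```text
[ 0.43736583 -0.05236193  0.1227876 ] [-0.27963129 -0.60187736 -3.82272195] [-0.00324114  0.03340949 -0.04298292]
t 7.85 shift [0.144  0.1444 0.0018] turn [ 0.08  0.07 -0.53]
```

Request:
{"name": "arm_command", "arguments": {"series": [[[0.03, 0.03, 0, 0, 0, 0, -1], [0.06, 0.06, 0, 0, 0, 0, -1], [0.09, 0.09, 0, 0, 0, 0, -1], [0.12, 0.12, 0, 0, 0, 0, -1], [0.1445, 0.1445, 0, 0, 0, 0, -1], [0.1445, 0.1445, 0, 0, 0, 0, -1], [0.1445, 0.1445, 0, 0, 0, 0, -1], [0.1445, 0.1445, 0, 0, 0, 0, -1]]]}}

```text
time_s: 8.65
ee_pos: [0.582, 0.0902, 0.1211]
tcp_rot: [-0.0, 0.71, 0.704, -0.001]
ft_force: [0.1, -1.0, -2.8]
grip_width: 0.016
grip_force: 59.9
```

```bash
python3 - <<'E'
from h import *
go(.5835,.0905,.0555,90)
cv2.imwrite("pics/w5.png",arm.camera("wrist"))
E
```

```text
t 8.65 shift [0.0004 0.0016 0.0656] turn [-0.12  0.05 -0.55]
```

View pics/w5.png

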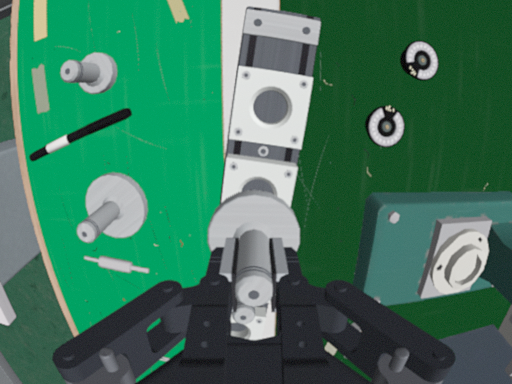

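Punch c hangs over nest 2, and nest 1's bore is at (271,106). Lowering.

Request:
{"name": "arm_command", "arguments": {"series": [[[0, 0.001, 0.03, 0, 0, 0, -1], [0, 0.001, 0.045, 0, 0, 0, -1], [0, 0.001, 0.053, 0, 0, 0, -1], [0, 0.001, 0.058, 0, 0, 0, -1], [0, 0.001, 0.062, 0, 0, 0, -1], [0, 0.001, 0.065, 0, 0, 0, -1], [0, 0.001, 0.068, 0, 0, 0, -1], [0, 0.001, 0.068, 0, 0, 0, -1]]]}}

```text
time_s: 9.5
ee_pos: [0.5844, 0.0912, 0.0557]
tcp_rot: [0.001, 0.71, 0.704, 0.0]
ft_force: [-5.0, -1.9, 7.6]
grip_width: 0.0164
grip_force: 61.1
```

```bash
python3 - <<'E'
from h import *
s,_=st(); print(s["ee_pos"],s["ft_force"],s["wrist_torque"])
print(wtool(271,106,.0911), "nest1 ~", np.array([.582,.0902])+wtool(271,106,.0911)[[1,0]])
E
```

```text
[0.58442168 0.09124821 0.05571684] [-5.00058573 -1.85512608  7.59120595] [-0.30383995  0.96683735  0.01601752]
[0.0747 0.0127 0.0911] nest1 ~ [0.5947 0.1649]
```

Request:
{"name": "arm_command", "arguments": {"series": [[[0, 0, 0, 0, 0, 0, -0.3], [0, 0, 0, 0, 0, 0, 0.2], [0, 0, 0, 0, 0, 0, 0.2], [0, 0, -0.02, 0, 0, 0, 0.2], [0, 0, -0.06, 0, 0, 0, 0.2], [0, 0, -0.1, 0, 0, 0, 0.3], [0, 0, -0.1, 0, 0, 0, 0.4], [0, 0, -0.1, 0, 0, 0, 0.4]]]}}

```text
time_s: 10.3
ee_pos: [0.5845, 0.0911, 0.1551]
tcp_rot: [0.001, 0.71, 0.704, 0.001]
ft_force: [-0.2, 0.0, -0.2]
grip_width: 0.0596
grip_force: 0.0
```

```bash
python3 - <<'E'
from h import *
s,_=st(); print(s["ee_pos"],s["ft_force"])
go(.4461,.0752,.096,90)
E
```

```text
[0.58451728 0.09112902 0.15513419] [-0.20977067  0.01264393 -0.16437292]
t 10.3 shift [-0.0172 -0.1384  0.0589] turn [ 0.12  0.01 -0.53]
```

Now d.

Request:
{"name": "arm_command", "arguments": {"series": [[[-0.005, -0.046, 0, 0, 0, 0, 0.4], [-0.012, -0.092, 0, 0, 0, 0, 0.4], [-0.017, -0.1385, 0, 0, 0, 0, 0.4], [-0.017, -0.1385, 0.02, 0, 0, 0, 0.4], [-0.017, -0.1385, 0.05, 0, 0, 0, 0.4], [-0.017, -0.1385, 0.058, 0, 0, 0, 0.4], [-0.017, -0.1385, 0.058, 0, 0, 0, 0.4], [-0.017, -0.1385, 0.058, 0, 0, 0, 0.4]]]}}

```text
time_s: 11.1
ee_pos: [0.4455, 0.0758, 0.0966]
tcp_rot: [-0.001, 0.71, 0.704, 0.0]
ft_force: [0.3, 1.0, 0.1]
grip_width: 0.0598
grip_force: 0.0
```

```bash
python3 - <<'E'
from h import *
go(.4461,.0752,.033,90)
E
```

```text
t 11.1 shift [-0.0006  0.0006  0.0636] turn [-0.04 -0.05 -0.49]
```

Request:
{"name": "arm_command", "arguments": {"series": [[[0, 0, 0.03, 0, 0, 0, 0.4], [0, 0, 0.055, 0, 0, 0, 0.4], [0, 0, 0.064, 0, 0, 0, 0.2], [0, 0, 0.064, 0, 0, 0, -0.3], [0, 0, 0.064, 0, 0, 0, -1], [0, 0, 0.064, 0, 0, 0, -1], [0, 0, 0.064, 0, 0, 0, -1]]]}}

```text
time_s: 11.8
ee_pos: [0.4466, 0.0756, 0.0336]
tcp_rot: [0.001, 0.71, 0.704, 0.001]
ft_force: [-0.0, 1.1, 6.5]
grip_width: 0.0163
grip_force: 59.1
```

Request:
{"name": "arm_command", "arguments": {"series": [[[0, 0, 0, 0, 0, 0, -1], [0, 0, -0.03, 0, 0, 0, -1], [0, 0, -0.06, 0, 0, 0, -1], [0, 0, -0.09, 0, 0, 0, -1], [0, 0, -0.09, 0, 0, 0, -1], [0, 0, -0.09, 0, 0, 0, -1]]]}}

```text
time_s: 12.4
ee_pos: [0.4451, 0.0749, 0.1221]
tcp_rot: [0.001, 0.71, 0.704, -0.0]
ft_force: [0.3, -0.4, -5.2]
grip_width: 0.0162
grip_force: 59.9
```

```bash
python3 - <<'E'
from h import *
s,_=st(); print(s["ee_pos"],s["ft_force"],s["wrist_torque"])
go(.5943,.1637,.121,90)
E
```

```text
[0.44507414 0.07486763 0.12210914] [ 0.32329372 -0.43817536 -5.23374139] [-0.00453854  0.03651189 -0.05750646]
t 12.4 shift [0.0903 0.1484 0.0011] turn [ 0.02  0.06 -0.55]
```

Request:
{"name": "arm_command", "arguments": {"series": [[[0.03, 0.02, -0.01, 0, 0, 0, -1], [0.06, 0.045, -0.01, 0, 0, 0, -1], [0.08, 0.08, -0.01, 0, 0, 0, -1], [0.09, 0.115, -0.01, 0, 0, 0, -1], [0.09, 0.148, 0, 0, 0, 0, -1], [0.09, 0.148, 0, 0, 0, 0, -1], [0.09, 0.148, 0, 0, 0, 0, -1], [0.09, 0.148, 0, 0, 0, 0, -1]]]}}

```text
time_s: 13.2
ee_pos: [0.5928, 0.1642, 0.1211]
tcp_rot: [-0.001, 0.71, 0.704, -0.001]
ft_force: [-1.0, 0.0, -4.4]
grip_width: 0.0165
grip_force: 60.5
```

```bash
python3 - <<'E'
from h import *
go(.5943,.1637,.0555,90)
E
```

```text
t 13.2 shift [-0.0004  0.0016  0.0656] turn [-0.13  0.02 -0.47]
```

Request:
{"name": "arm_command", "arguments": {"series": [[[0, 0, 0.03, 0, 0, 0, -1], [0, 0, 0.045, 0, 0, 0, -1], [0, 0, 0.053, 0, 0, 0, -1], [0, 0, 0.058, 0, 0, 0, -1], [0, 0, 0.062, 0, 0, 0, -1], [0, 0, 0.065, 0, 0, 0, -1], [0, 0, 0.068, 0, 0, 0, -1], [0, 0, 0.068, 0, 0, 0, -1]]]}}

```text
time_s: 14.0
ee_pos: [0.5948, 0.1641, 0.0557]
tcp_rot: [0.001, 0.71, 0.704, 0.0]
ft_force: [-3.2, -1.6, 5.8]
grip_width: 0.0165
grip_force: 61.4
```

```bash
python3 - <<'E'
from h import *
s,_=st(); print(s["ee_pos"],s["ft_force"],s["wrist_torque"])
E
```

```text
[0.59475495 0.16414676 0.05573016] [-3.17562999 -1.56217517  5.83822767] [-0.37603059  0.78160915  0.03178683]
```

Request:
{"name": "arm_command", "arguments": {"series": [[[0, 0, 0, 0, 0, 0, -0.3], [0, 0, 0, 0, 0, 0, 0.2], [0, 0, 0, 0, 0, 0, 0.2], [0, 0, -0.02, 0, 0, 0, 0.2], [0, 0, -0.06, 0, 0, 0, 0.2], [0, 0, -0.1, 0, 0, 0, 0.3], [0, 0, -0.1, 0, 0, 0, 0.4], [0, 0, -0.1, 0, 0, 0, 0.4]]]}}

```text
time_s: 14.8
ee_pos: [0.5946, 0.1642, 0.1552]
tcp_rot: [0.001, 0.71, 0.704, 0.001]
ft_force: [-0.9, -0.7, -1.2]
grip_width: 0.0602
grip_force: 0.0
```

```bash
python3 - <<'E'
from h import *
s,_=st(); print(s["ee_pos"],s["ft_force"],s["qpos"].round(2))
go(.4401,.2015,.09,90)
E
```

```text
[0.59464652 0.16419467 0.15520233] [-0.92378812 -0.7480748  -1.19686682] [ 0.28  0.49 -0.82  1.55  0.37  1.26 -0.61]
t 14.8 shift [ 0.0359 -0.155   0.0649] turn [ 0.12 -0.01 -0.52]
```

Now a.

Request:
{"name": "arm_command", "arguments": {"series": [[[0.009, -0.039, 0, 0, 0, 0, 0.4], [0.018, -0.078, 0, 0, 0, 0, 0.4], [0.027, -0.117, 0, 0, 0, 0, 0.4], [0.0355, -0.1545, 0, 0, 0, 0, 0.4], [0.0355, -0.1545, 0.02, 0, 0, 0, 0.4], [0.0355, -0.1545, 0.05, 0, 0, 0, 0.4], [0.0355, -0.1545, 0.064, 0, 0, 0, 0.4], [0.0355, -0.1545, 0.064, 0, 0, 0, 0.4]]]}}

```text
time_s: 15.6
ee_pos: [0.4383, 0.2002, 0.0881]
tcp_rot: [-0.001, 0.71, 0.704, -0.002]
ft_force: [0.2, 0.0, 1.1]
grip_width: 0.0598
grip_force: 0.0
```

Request:
{"name": "arm_command", "arguments": {"series": [[[0, 0, 0, 0, 0, 0, 0.4]]]}}

```text
time_s: 15.7
ee_pos: [0.4399, 0.2012, 0.0904]
tcp_rot: [-0.001, 0.71, 0.704, -0.0]
ft_force: [-0.1, 0.5, -0.0]
grip_width: 0.0596
grip_force: 0.0
```

```bash
python3 - <<'E'
from h import *
go(.4401,.2015,.033,90)
cv2.imwrite("pics/w6.png",arm.camera("wrist"))
E
```

```text
t 15.7 shift [0.0003 0.0002 0.0574] turn [-0.05 -0.03 -0.51]
```

View pics/w6.png

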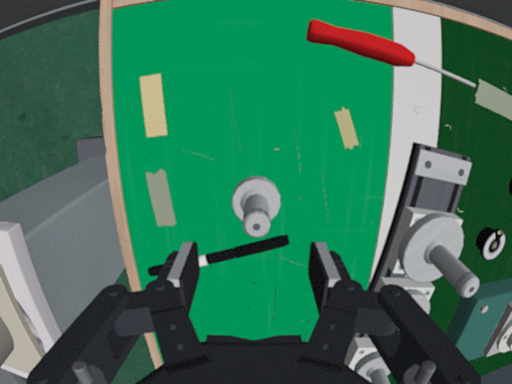

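Punch a shows between the fingers, its shank top at (257,226). d stands seated in nest 1. The pen lies lower than the fingertips will go.

```bash
python3 - <<'E'
from h import *
print(wtool(257,226,.0284))
E
```

```text
[0.0023 0.0013 0.0284]
```

Request:
{"name": "arm_command", "arguments": {"series": [[[0, 0, 0.03, 0, 0, 0, 0.4], [0, 0, 0.05, 0, 0, 0, 0.4], [0, 0, 0.058, 0, 0, 0, 0.2], [0, 0, 0.058, 0, 0, 0, -0.3], [0, 0, 0.058, 0, 0, 0, -1], [0, 0, 0.058, 0, 0, 0, -1], [0, 0, 0.058, 0, 0, 0, -1]]]}}

```text
time_s: 16.45
ee_pos: [0.4411, 0.2014, 0.0336]
tcp_rot: [0.001, 0.71, 0.704, 0.001]
ft_force: [-0.7, -0.3, 6.5]
grip_width: 0.0162
grip_force: 59.1
```

Request:
{"name": "arm_command", "arguments": {"series": [[[0, 0, 0, 0, 0, 0, -1], [0, 0, -0.03, 0, 0, 0, -1], [0, 0, -0.07, 0, 0, 0, -1], [0, 0, -0.11, 0, 0, 0, -1], [-0.04, 0, -0.11, 0, 0, 0, -1], [-0.08, 0, -0.11, 0, 0, 0, -1], [-0.12, 0, -0.11, 0, 0, 0, -1], [-0.12, 0, -0.11, 0, 0, 0, -1]]]}}

```text
time_s: 17.25
ee_pos: [0.4387, 0.0752, 0.1422]
tcp_rot: [0.001, 0.713, 0.701, -0.001]
ft_force: [-0.5, 0.2, -2.4]
grip_width: 0.0155
grip_force: 59.2
```

```bash
python3 - <<'E'
from h import *
s,_=st(); print(s["ee_pos"],s["ft_force"],s["grip_width"])
go(.5595,-.0665,.12,90)
E
```

```text
[0.43866947 0.07520625 0.14219722] [-0.4825958   0.24335411 -2.3903972 ] 0.015539019338305003
t 17.25 shift [-0.1397  0.1231  0.0226] turn [-0.02  0.17 -0.93]
```

Request:
{"name": "arm_command", "arguments": {"series": [[[-0.04, 0.01, 0, 0, 0, 0, -1], [-0.08, 0.02, 0, 0, 0, 0, -1], [-0.12, 0.045, 0, 0, 0, 0, -1], [-0.145, 0.085, 0, 0, 0, 0, -1], [-0.147, 0.119, 0.01, 0, 0, 0, -1], [-0.147, 0.119, 0.02, 0, 0, 0, -1], [-0.147, 0.119, 0.02, 0, 0, 0, -1], [-0.147, 0.119, 0.02, 0, 0, 0, -1]]]}}

```text
time_s: 18.05
ee_pos: [0.5557, -0.0665, 0.1224]
tcp_rot: [-0.0, 0.71, 0.704, -0.0]
ft_force: [-0.4, 0.5, -2.1]
grip_width: 0.0159
grip_force: 59.5
```

Request:
{"name": "arm_command", "arguments": {"series": [[[0, 0, 0, 0, 0, 0, -1], [0, 0, 0, 0, 0, 0, -1]]]}}

```text
time_s: 18.25
ee_pos: [0.5564, -0.0671, 0.1232]
tcp_rot: [0.001, 0.71, 0.704, -0.0]
ft_force: [-0.3, -0.9, -2.5]
grip_width: 0.016
grip_force: 59.5
```

```bash
python3 - <<'E'
from h import *
s,_=st(); print(s["ee_pos"],s["ft_force"])
go(.5595,-.0665,.0555,90)
E
```

```text
[ 0.55638047 -0.06714067  0.12322412] [-0.31474866 -0.92485108 -2.48665954]
t 18.25 shift [0.0007 0.003  0.0677] turn [ 0.06  0.06 -0.5 ]
```

Request:
{"name": "arm_command", "arguments": {"series": [[[0.0005, 0.0025, 0.03, 0, 0, 0, -1], [0.0005, 0.0025, 0.047, 0, 0, 0, -1], [0.0005, 0.0025, 0.055, 0, 0, 0, -1], [0.0005, 0.0025, 0.06, 0, 0, 0, -1], [0.0005, 0.0025, 0.064, 0, 0, 0, -1], [0.0005, 0.0025, 0.067, 0, 0, 0, -1], [0.0005, 0.0025, 0.07, 0, 0, 0, -1], [0.0005, 0.0025, 0.07, 0, 0, 0, -1]]]}}

```text
time_s: 19.05
ee_pos: [0.5599, -0.0668, 0.0554]
tcp_rot: [0.001, 0.71, 0.704, -0.0]
ft_force: [-12.0, -0.6, 27.5]
grip_width: 0.0162
grip_force: 62.8
```

```bash
python3 - <<'E'
from h import *
s,_=st(); print(s["ee_pos"],s["ft_force"],s["wrist_torque"])
E
```

```text
[ 0.55987914 -0.0668118   0.05537674] [-12.00896582  -0.62045062  27.45058769] [-0.03029524  2.85052018  0.08189311]
```

Seated height is reached and it is pressing with 27 N. I'll ease off a little, then release.

Request:
{"name": "arm_command", "arguments": {"series": [[[0, 0, -0.001, 0, 0, 0, -1], [0, 0, -0.001, 0, 0, 0, -0.3], [0, 0, -0.001, 0, 0, 0, 0.2], [0, 0, -0.001, 0, 0, 0, 0.2], [0, 0, -0.03, 0, 0, 0, 0.2], [0, 0, -0.07, 0, 0, 0, 0.2], [0, 0, -0.11, 0, 0, 0, 0.3], [0, 0, -0.14, 0, 0, 0, 0.4]]]}}

```text
time_s: 19.85
ee_pos: [0.5595, -0.0665, 0.1948]
tcp_rot: [0.001, 0.71, 0.704, 0.001]
ft_force: [-0.0, -0.5, 0.5]
grip_width: 0.0601
grip_force: 0.0
```

Request:
{"name": "arm_command", "arguments": {"series": [[[0, -0.04, -0.02, 0, 0, 0, 0.4], [-0.02, -0.08, -0.02, 0, 0, 0, 0.4], [-0.06, -0.11, -0.02, 0, 0, 0, 0.4], [-0.1, -0.13, -0.02, 0, 0, 0, 0.4], [-0.13, -0.15, -0.02, 0, 0, 0, 0.4], [-0.13, -0.15, -0.02, 0, 0, 0, 0.4]]]}}

```text
time_s: 20.45
ee_pos: [0.405, -0.1997, 0.2122]
tcp_rot: [0.0, 0.713, 0.701, -0.001]
ft_force: [1.3, 0.4, -0.3]
grip_width: 0.0596
grip_force: 0.0
```

```bash
python3 - <<'E'
from h import *
im=arm.camera("top"); sc=arm.camera("scene")
a=cv2.resize(im[125:205,140:330],None,fx=4,fy=4,interpolation=cv2.INTER_CUBIC)
b=cv2.resize(sc[155:250,130:320],None,fx=4,fy=4,interpolation=cv2.INTER_CUBIC)[:280]
cv2.imwrite("pics/f.png",np.vstack([a,b]))
E
```

View pics/f.png

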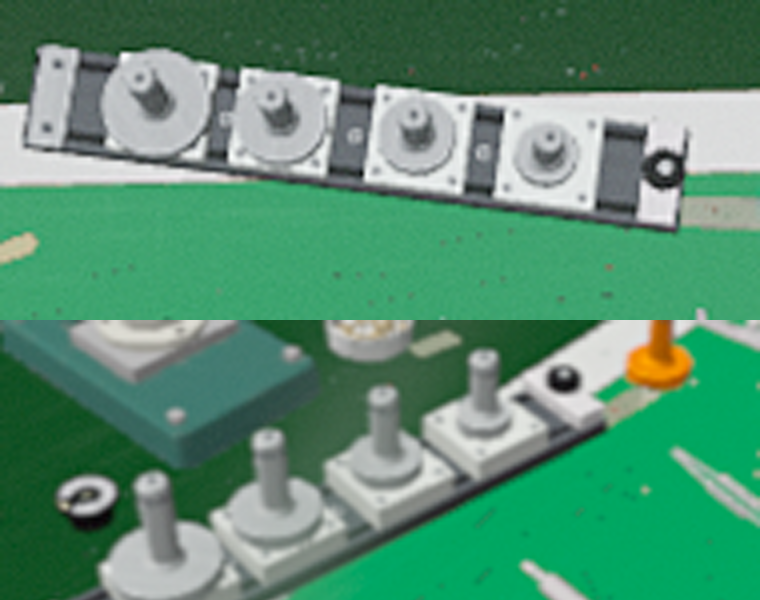

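All four punches stand upright and flat in their nests. In the top view a is at (546,155) next to the knob, then b at (416,135), c at (280,118) and d at (157,103). Orange is untouched and the arm is clear.

```bash
python3 -c "
from station import arm
print(arm.finish_job())"
```

```text
the job is handed in; nothing more can be done
None
```

I handed the job in at about 20.5 s of the 83 s: punches a, b, c and d stand in nests 4, 3, 2 and 1, smallest next to the datum stop, all seated, upright and released, with the blue and orange look-alikes left alone.

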